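Brush out a pipe stub in a tilting vice

ROBOT

A 7-joint arm with a two-finger parallel gripper is mounted at the origin on the work surface. World frame = base frame: x ahead of the robot, y to its left, z up, the work surface at z = 0. Lengths are in m, angles in degrees, forces in N, time in s.
With the tool pointing down it reaches from about 0.4 to 0.925 m from the base axis. Payload 4.1 kg.
Tool frame: the origin (TCP) lies on the centre line of the jaws, within the pads' length; the fingertips stand 22 mm ahead of it and the grasp point (between the pads) lies 3 mm ahead of it; z points along the fingers, y is the direction in which the jaws open and shut (so a half turn about z gives the same grasp; the last joint's range is limited). The gripper opens to 85 mm and grips with 20 to 120 N. Pads are 22 mm wide; open, the fingers measure 114 mm over their backs; the gripper's body (76 mm by 85 mm) begins 54 mm behind the grasp point. The pads swing forward as they close: fully open they stand 13 mm farther back than shut.
Start: joints at [-81.876, 22.827, 2.584, 88.041, -1.071, 69.15, -2.905], TCP at [0.155, 0.631, 0.253] pointing down, gripper open.
Joint ranges: [-161.44, 161.44], [-28.35, 127.94], [-78.24, 83.42], [0, 140.83], [-78.03, 258.03], [13.02, 114.36], [-168.23, 168.23]. Speed limits (degrees/s): [147.25, 147.25, 180, 180, 180, 180, 180].

INTERFACE

Orientations are given as [roll, pitch, yaw] about the fixed x, y, z axes, in that order (R = Rz(yaw) Ry(pitch) Rx(roll)).
In Python, from station import robot gives the robot as it stands. Calls block until the motion is done:
- robot.move_to(position, orientation): joint-space move of the TCP to a pose.
- robot.line_to(position, frame=None, feed=0.15): straight line of the TCP; frame=None keeps the orientation; feed is the mean speed in m/s.
- robot.set_joints(angles): joint-space move.
- robot.release() and robot.close(): open the fingers fully, or close them until they stop; the grip force is fixed at half the most.
- robot.sleep(seconds).
- robot.inverse_kinematics(position, orientation): joint angles nearest the present ones, or None.
- robot.get_state(): the state.
- robot.snapshot(name): name is "scene" or "top"; returns (picture, depth): 480x640x3 uint8, red, green, blue; 480x640 float32, m along the optical axis (not along the pixel's ray), 0 where there is no reading.
- robot.camera_model(name): a dict with "camera_matrix" (3x3 intrinsics, pixels), "origin" and "attitude" of the camera in the world. Camera axes: x right, y down, z forward; pixel columns grow to the right and rows downward; lengths in m; the calibration is good to about 2 mm. A picture is of the moment at which its call begins. camera_model takes no time and is no camera call.
A pose or a line that the arm cannot do raises robot.IKError and nothing moves.
- robot.finish_job(): hands the job in, once; it reports no verdict.
The state is a dict: "clock": time; "joint_pos": joint angles; "joint_velocities": joint speeds; "joint_torque": joint torques, N m; "tool_pos": TCP position; "ee_rot": TCP orientation; "wrist_force": force on the tool from outside, world axes, zero at the start; "ft_torque": the same for the moment, N m; "finger_gap": finger opening in m.
Only numpy, scipy, OpenCV 4.12 (cv2) and the standard library are available. Lean on these libraries where they do the work, as an engineer would, in place of code of your own. Each camera call takes 0.05 s, during which the arm holds its last target.

TASK

Take the brush whose bristle head fits the pipe stub in the vice (the middle-sized of the three on the rack) and scrub the inside of the stub: three times push it down gently until you feel its tip touch the plug that closes the pipe somewhere inside, drawing it back up between pushes until the top bristles are level with the mouth. Do not jam the brush hard onto the plug, then hang it upright back in its empty slot on the rack, let go of it, and leave the other brushes and everything on the bench as they are.

Things in the scene. Friction and masses are not known exactly. Their poses are not given: they have to be found in the camera images.
- brush: Pipe brush to use, about 0.18 kg, hanging upright in any one of the rack's slots. Origin: centre of the underside of its steel collar (disc 32 mm across, 8 mm thick); z runs along the brush towards the handle. Round wooden handle 26 mm across from 8 to 85 mm above the origin; wire stem 8 mm across below it. Total reach below the origin 150 mm.
- bristle_top (a point): Upper end of the brush's bristle head, on its axis, 95 mm below its origin. The springy head is 47 mm across and 40 mm long, its lower 20 mm tapered to 30 mm across. Squeezed into the bore it drags with 2 to 6 N along the brush while it moves, either way; most of this fades when it is held still.
- brush_tip (a point): Free tip of the brush's end tuft, on its axis, 150 mm below its origin. The tuft is 14 mm across and springy: it pushes in up to 12 mm, about 0.8 N per mm; past that the brush is rigid.
- mouth (a point): Centre of the upper, open end of the galvanised pipe stub fixed in the tilting vice. z: bore axis, out of the mouth, leaning 14 to 29 degrees from vertical, roughly towards the robot. Bore 42 mm, outside 49 mm across, 135 mm long; mouth 150 to 160 mm above the bench, vice jaws start 55 mm below it. A plug closes the bore 95 to 122 mm below the mouth; its depth varies and must be felt.
- rack: Fixed plywood brush rack, 0.42 m wide, front to its own -x (towards the robot). Origin: centre of its underside, z up, y along the board, whose top is 175 mm above the origin. Slots 16 mm wide at y = -110, 0, +110 mm run from the front edge x = -50 to x = +10 mm. A brush hangs with its collar on the board at x = 0. On the front edge an 8 mm wide strip stands 6 mm above the board.
- thin_brush: Brush of the same handle and collar with a thin head, 24 mm across; hangs in another slot. Leave alone. Origin and axis as for the brush.
- wide_brush: Brush of the same handle and collar with a wide head, 66 mm across; hangs in another slot. Leave alone. Origin and axis as for the brush.
- coupling: Loose pipe coupling, 58 mm across and 60 mm high, standing on the bench; origin under its centre. Leave alone.
- elbow: Loose pipe elbow lying on the bench, about 100 mm by 100 mm, 60 mm high; origin on the bench near its bend. Leave alone.
- tee: Loose pipe tee lying on the bench, 110 mm long, 60 mm high; origin under the middle of its run. Leave alone.
- nipple: Loose hexagon nipple standing on the bench, 56 mm across and 70 mm high; origin under its centre. Leave alone.
- tin: Plain closed tin, 72 mm across and 75 mm high; origin under its centre. Leave alone.
- wrench: Wrench 200 mm long lying on the bench; origin at its middle. Leave alone.
Mind the look-alikes: they are no part of the job. Leave any purple or turquoise look-alike of the brush alone.

How it is judged (in metres and radians):
On the way, in this order (a step that is already met when the one before it is completed fails the run):
1. the brush is pushed down until its tip touches the plug (first push) (contact force between brush and plug_c0 above 0.8 N), for 0.1 s.
2. it is drawn back up until the top bristles are level with the mouth (within 6 mm) (z of bristle_top in the frame of mouth above -0.006 m).
3. second push, onto the plug (contact force between brush and plug_c0 above 0.8 N), for 0.1 s.
4. drawn back up again until the top bristles are level with the mouth (within 6 mm) (z of bristle_top in the frame of mouth above -0.006 m).
5. third push, onto the plug (contact force between brush and plug_c0 above 0.8 N), for 0.1 s.
At the end, for the whole second after the job is handed in: The brush hangs at rest and upright (within 7 degrees) in a slot of the rack, its collar down on the board (within 7 mm) behind the front strip, released, after three pushes down to the plug with a draw up to the mouth between them (z of brush in the frame of rack between 0.168 and 0.18 m and x of brush in the frame of rack between -0.034 and 0.012 m and angle between brush's own z axis and vertical below 0.12 rad and linear speed of brush below 0.03 m/s); the robot touches nothing.
It fails at once if the brush is jammed onto the plug with more than 25 N (contact force between brush and plug_c0 above 25 N).
It fails at once if another brush is moved by more than 25 mm (distance of any of thin_brush, wide_brush from where it was at the start of the episode above 0.025 m).
It fails at once if a fitting, the tin or the wrench on the bench is moved by more than 25 mm (distance of any of coupling, elbow, tee, nipple, tin, wrench from where it was at the start of the episode above 0.025 m).
It also fails if it takes over 72 s, if anything falls off the work surface, if the arm or the gripper's body presses on something with over 40 N, if the wrist force passes 120 N, or if a joint passes its speed limit or range.

## Working session

There is one attempt and no reset: what is moved stays moved. The work goes in short steps, each a Python script; the robot and the scene stay as the last script left them, time stands still between calls to the robot, and variables do not carry over. Pictures are saved under pics/ and viewed, and the job is handed in when it is done.

```bash
ls; mkdir -p pics; python3 - <<'E'
from station import robot
import cv2,numpy as np
for n in("scene","top"):
    p,d=robot.snapshot(n); cv2.imwrite(f"pics/{n}0.png",p[:,:,::-1]); np.save(f"{n}0.npy",d); np.save(f"{n}0p.npy",p)
    m=robot.camera_model(n); print(n,m)
print(robot.get_state())
E
```

```text
pics
scene {'camera_matrix': array([[478.33153727,   0.        , 327.55341229],
       [  0.        , 478.33153727, 232.32273946],
       [  0.        ,   0.        ,   1.        ]]), 'origin': array([1.3587386 , 0.27194599, 0.94377293]), 'attitude': array([-135.84933513,   -1.10169367,  107.31981608])}
top {'camera_matrix': array([[542.67616689,   0.        , 319.77303147],
       [  0.        , 542.67616689, 245.91213051],
       [  0.        ,   0.        ,   1.        ]]), 'origin': array([0.46821969, 0.01375381, 1.37872644]), 'attitude': array([-175.00825167,    0.5315783 ,  -88.51000819])}
{'clock': 0.1, 'joint_pos': array([-81.876242  ,  22.86741924,   2.58118023,  88.10648779,
        -1.07109823,  69.14977679,  -2.90313965]), 'joint_velocities': array([ 0.01674632, -0.00503329,  0.08936755, -0.13818713,  0.02444977,
        0.07628051,  0.06201374]), 'joint_torque': array([ 3.58089768e-03, -4.76262045e+01,  1.37005292e+00, -2.54950601e+01,
        1.20375812e-02,  5.02652038e-03,  1.76066163e-05]), 'tool_pos': array([0.15486053, 0.63074239, 0.25237418]), 'ee_rot': array([-1.79900747e+02,  7.51008934e-03,  1.66211538e+02]), 'wrist_force': array([ 0.56636469, -0.6404878 , -0.19256404]), 'ft_torque': array([-0.02884088, -0.0547486 ,  0.00737557]), 'finger_gap': 0.08522714077085392}
```

View pics/scene0.png

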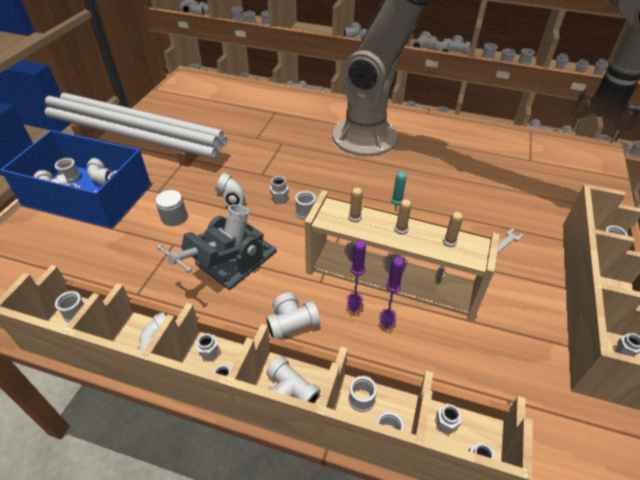

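View pics/top0.png

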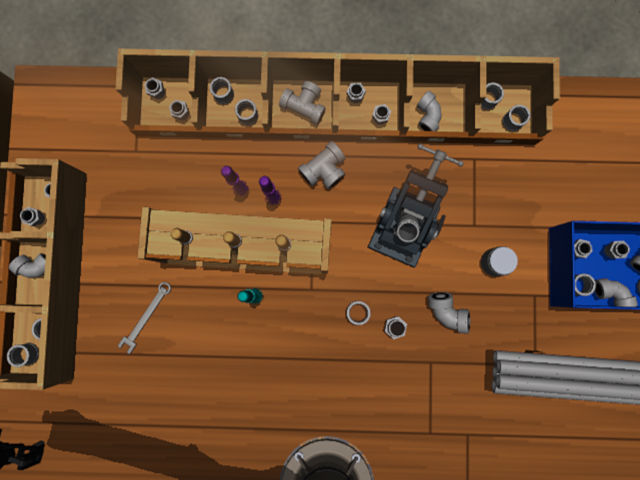

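```bash
python3 - <<'E'
import cv2
a=cv2.imread("pics/scene0.png");cv2.imwrite("pics/c1.png",cv2.resize(a[160:330,300:500],None,fx=4,fy=3.5,interpolation=cv2.INTER_CUBIC))
a=cv2.imread("pics/top0.png");cv2.imwrite("pics/c2.png",cv2.resize(a[200:310,130:340],None,fx=3.8,fy=3.8,interpolation=cv2.INTER_CUBIC))
a=cv2.imread("pics/top0.png");cv2.imwrite("pics/c3.png",cv2.resize(a[140:280,350:480],None,fx=4,fy=4,interpolation=cv2.INTER_CUBIC))
a=cv2.imread("pics/scene0.png");cv2.imwrite("pics/c4.png",cv2.resize(a[170:300,150:300],None,fx=4,fy=4,interpolation=cv2.INTER_CUBIC))
E
```

```text
(no output)
```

View pics/c1.png

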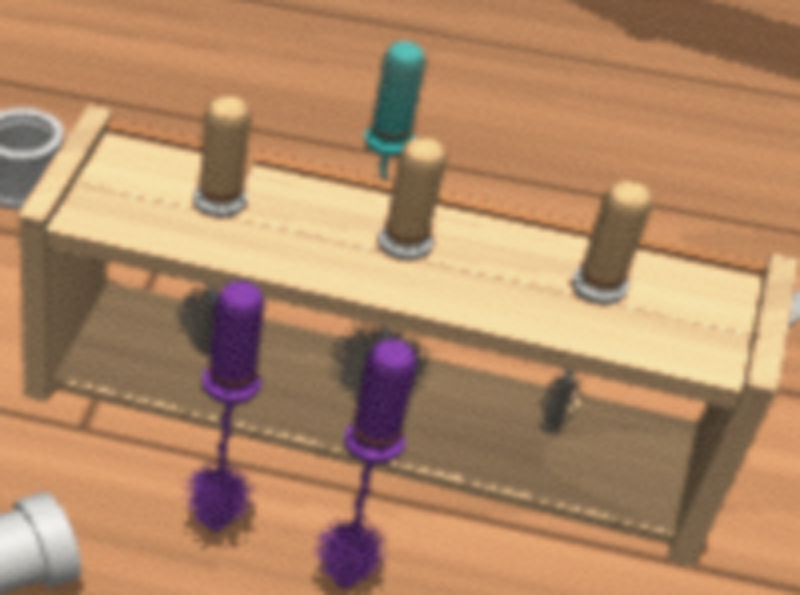

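View pics/c2.png

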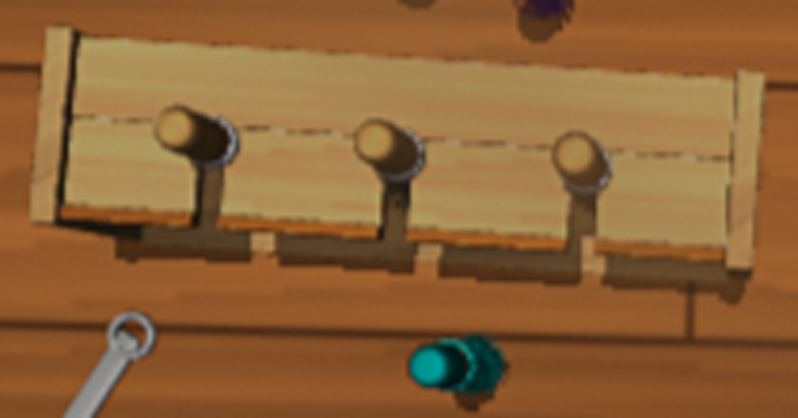

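View pics/c3.png

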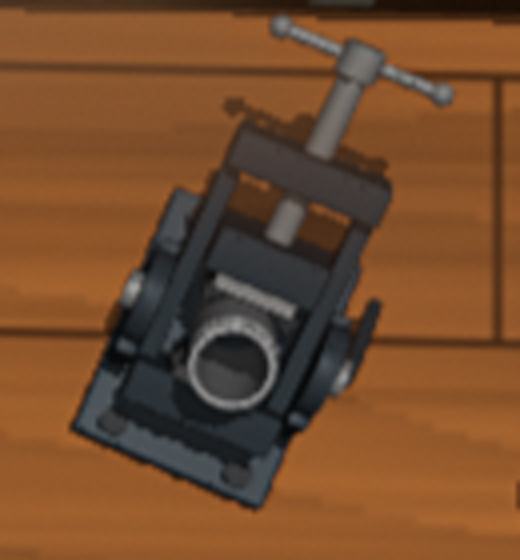

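View pics/c4.png

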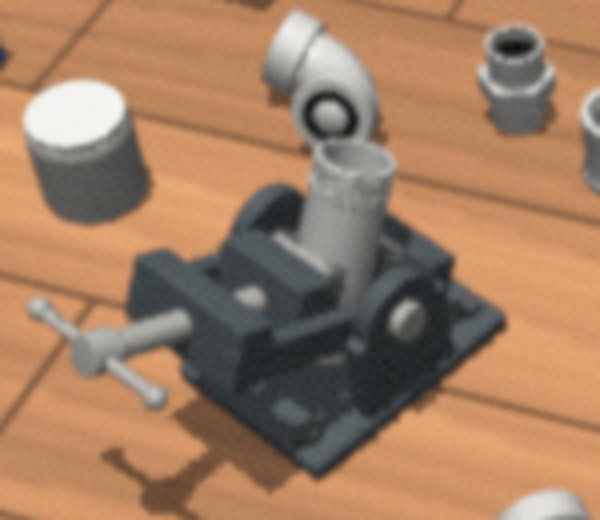

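```bash
cat >h.py <<'E'
import numpy as np,cv2
from scipy.spatial.transform import Rotation as R
CM={'scene':(478.33153727,327.55341229,232.32273946,[1.3587386 , 0.27194599, 0.94377293],[-135.84933513,-1.10169367,107.31981608]),
'top':(542.67616689,319.77303147,245.91213051,[0.46821969, 0.01375381, 1.37872644],[-175.00825167,0.5315783,-88.51000819])}
def cloud(n,d):
    f,cx,cy,o,a=CM[n];v,u=np.mgrid[:480,:640]
    c=np.stack([(u-cx)/f*d,(v-cy)/f*d,d],-1)
    return c@R.from_euler('xyz',a,degrees=True).as_matrix().T+np.array(o)
def proj(n,p):
    f,cx,cy,o,a=CM[n];c=(np.asarray(p)-o)@R.from_euler('xyz',a,degrees=True).as_matrix()
    return np.stack([c[...,0]/c[...,2]*f+cx,c[...,1]/c[...,2]*f+cy],-1)
def ray(n,u,v,z):
    f,cx,cy,o,a=CM[n];r=R.from_euler('xyz',a,degrees=True).as_matrix()@np.array([(u-cx)/f,(v-cy)/f,1]);o=np.array(o)
    return o+r*(z-o[2])/r[2]
E
python3 - <<'E'
from h import *
for n in('top','scene'):
    d=np.load(n+'0.npy');P=cloud(n,d);ok=d>0
    m=ok&(P[...,2]>.2)&(P[...,2]<.3)&(P[...,0]>.3)&(P[...,0]<.75)
    k,l,s,c=cv2.connectedComponentsWithStats(m.astype(np.uint8))
    for i in range(1,k):
        if s[i,4]<8: continue
        q=P[l==i];zt=q[:,2].max();t=q[q[:,2]>zt-.006]
        print(n,c[i].round(),s[i,4],zt.round(4),'top',t.mean(0).round(4),'all',q.mean(0).round(4),(q.max(0)-q.min(0)).round(3))
    m=ok&(P[...,2]>.172)&(P[...,2]<.19)&(P[...,0]>.3)&(P[...,0]<.75)&(P[...,1]<.5)
    ys,xs=np.where(m);
    q=P[m];q=q[q[:,1]>-.05]
    r=cv2.minAreaRect(q[:,:2].astype(np.float32)); print(n,'board',r,cv2.boxPoints(r),len(q))
E
```

```text
top [227. 172.] 145 0.2414 top [0.7263 0.2338 0.237 ] all [0.7234 0.2311 0.2282] [0.025 0.024 0.041]
top [265. 182.] 139 0.2437 top [0.7049 0.152  0.2391] all [0.7032 0.1492 0.2291] [0.026 0.024 0.044]
top [179. 234.] 190 0.2653 top [0.5854 0.3272 0.2616] all [0.5839 0.3232 0.2452] [0.024 0.024 0.064]
top [230. 238.] 168 0.266 top [0.581  0.2183 0.2618] all [0.5793 0.2146 0.2485] [0.025 0.025 0.066]
top [282. 241.] 148 0.2664 top [0.5765 0.1084 0.2624] all [0.5749 0.1063 0.2519] [0.025 0.025 0.066]
top [244. 295.] 137 0.2405 top [0.4585 0.1874 0.2366] all [0.4592 0.1852 0.23  ] [0.024 0.025 0.038]
top board ((0.5960084199905396, 0.21307846903800964), (0.4334947168827057, 0.2604202926158905), 69.87711334228516) [[ 0.3991781   0.05435885]
 [ 0.6437015  -0.03523479]
 [ 0.79283875  0.3717981 ]
 [ 0.54831535  0.46139175]] 7924
scene [400. 180.] 156 0.2357 top [0.4603 0.1874 0.2326] all [0.4654 0.1879 0.2208] [0.027 0.025 0.036]
scene [356. 200.] 275 0.2609 top [0.5783 0.1088 0.2579] all [0.5837 0.1099 0.2344] [0.024 0.026 0.06 ]
scene [404. 212.] 287 0.2606 top [0.5826 0.2182 0.2578] all [0.5882 0.2185 0.2346] [0.025 0.026 0.061]
scene [454. 225.] 308 0.2613 top [0.5863 0.328  0.258 ] all [0.5922 0.3275 0.2354] [0.026 0.026 0.061]
scene [359. 250.] 201 0.2359 top [0.7075 0.1521 0.2328] all [0.7121 0.1525 0.2215] [0.023 0.026 0.036]
scene [397. 266.] 217 0.236 top [0.7274 0.2341 0.233 ] all [0.7322 0.2341 0.2219] [0.027 0.026 0.036]
scene board ((0.60202956199646, 0.21302177011966705), (0.43522101640701294, 0.2633269727230072), 71.5507583618164) [[ 0.40826702  0.0482623 ]
 [ 0.6580602  -0.03507133]
 [ 0.7957921   0.37778124]
 [ 0.54599893  0.46111488]] 5979
```

```bash
python3 - <<'E'
from h import *
A=np.array([[.5775,.1087],[.582,.218],[.586,.3277]])
for n in('scene','top'):
    d=np.load(n+'0.npy');P=cloud(n,d);ok=d>0
    for a in A:
        m=ok&(np.hypot(P[...,0]-a[0],P[...,1]-a[1])<.045)&(P[...,2]>.025)&(P[...,2]<.14)
        q=P[m]; print(n,a,len(q),q.min(0).round(3) if len(q) else'',q.max(0).round(3) if len(q) else'')
        if len(q):
            r=np.hypot(*(q[:,:2]-a).T)
            for z in np.arange(.03,.14,.01):
                s=(abs(q[:,2]-z)<.005); 
                if s.sum(): print('  z%.2f n%d y-ay %.3f..%.3f'%(z,s.sum(),(q[s,1]-a[1]).min(),(q[s,1]-a[1]).max()), 'r min',r[s].min().round(3))
E
python3 - <<'E'
import cv2
a=cv2.imread("pics/scene0.png");cv2.imwrite("pics/c5.png",cv2.resize(a[220:310,335:455],None,fx=6.6,fy=6.6,interpolation=cv2.INTER_NEAREST))
E
```

```text
scene [0.5775 0.1087] 132 [0.562 0.089 0.027] [0.595 0.114 0.095]
  z0.03 n3 y-ay -0.004..0.001 r min 0.004
  z0.04 n10 y-ay -0.009..0.005 r min 0.003
  z0.05 n19 y-ay -0.018..0.004 r min 0.003
  z0.06 n22 y-ay -0.018..0.005 r min 0.006
  z0.07 n43 y-ay -0.020..0.005 r min 0.003
  z0.08 n29 y-ay -0.015..0.003 r min 0.0
  z0.09 n6 y-ay -0.001..0.002 r min 0.001
scene [0.582 0.218] 186 [0.556 0.188 0.033] [0.607 0.249 0.097]
  z0.03 n4 y-ay -0.015..-0.008 r min 0.013
  z0.04 n7 y-ay -0.022..0.024 r min 0.013
  z0.05 n33 y-ay -0.028..0.030 r min 0.013
  z0.06 n45 y-ay -0.030..0.031 r min 0.012
  z0.07 n86 y-ay -0.028..0.028 r min 0.006
  z0.08 n4 y-ay -0.012..-0.001 r min 0.002
  z0.09 n6 y-ay -0.002..0.002 r min 0.0
  z0.10 n1 y-ay -0.003..-0.003 r min 0.003
scene [0.586  0.3277] 116 [0.574 0.318 0.027] [0.595 0.34  0.093]
  z0.03 n7 y-ay -0.005..0.002 r min 0.0
  z0.04 n12 y-ay -0.005..0.004 r min 0.002
  z0.05 n23 y-ay -0.010..0.012 r min 0.002
  z0.06 n21 y-ay -0.009..0.009 r min 0.002
  z0.07 n18 y-ay -0.008..0.007 r min 0.002
  z0.08 n27 y-ay -0.007..0.009 r min 0.001
  z0.09 n8 y-ay -0.002..0.002 r min 0.001
top [0.5775 0.1087] 24 [0.558 0.11  0.061] [0.57  0.123 0.082]
  z0.06 n3 y-ay 0.009..0.012 r min 0.015
  z0.07 n12 y-ay 0.001..0.014 r min 0.012
  z0.08 n9 y-ay 0.001..0.013 r min 0.008
top [0.582 0.218] 30 [0.559 0.228 0.049] [0.575 0.244 0.075]
  z0.05 n3 y-ay 0.019..0.026 r min 0.027
  z0.06 n5 y-ay 0.012..0.023 r min 0.021
  z0.07 n21 y-ay 0.010..0.023 r min 0.014
  z0.08 n1 y-ay 0.020..0.020 r min 0.023
top [0.586  0.3277] 0
```

View pics/c5.png

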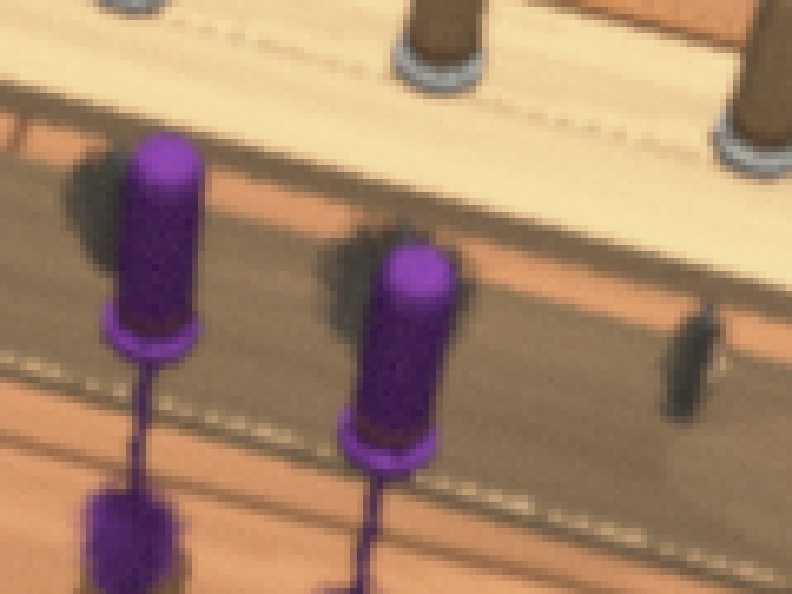

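```bash
python3 - <<'E'
from h import *
for n in('top','scene'):
    d=np.load(n+'0.npy');P=cloud(n,d);p=np.load(n+'0p.npy').astype(int)
    c0=ray('top',409,231,.155)
    m=(d>0)&(np.hypot(P[...,0]-c0[0],P[...,1]-c0[1])<.06)&(P[...,2]>.145)&(P[...,2]<.2)
    q=P[m];print(n,c0,len(q),q.mean(0),q[:,2].max(),q.min(0),q.max(0))
    np.set_printoptions(linewidth=250)
    u,v=proj(n,c0); u,v=int(u),int(v)
    print((P[v-14:v+34:2,u-20:u+20:2,2]*1000).round().astype(int))
    print((p[v-14:v+34:2,u-20:u+20:2].mean(-1)).round().astype(int))
E
```

```text
top [ 0.61377312 -0.17333542  0.155     ] 149 [ 0.62014032 -0.17044513  0.15443536] 0.1701392390237495 [ 0.59166171 -0.1945284   0.14512757] [ 0.64231876 -0.14637324  0.17013924]
[[ 74  84  84  17  14  76 106 117 128 128 128 124 119 106 107 111 113 113  19 116]
 [ 79  79  16  20  21  96 129 135 146 152 148 144 136 124  99 107 111 105  69  94]
 [ 75  78  16  13  17 120 145 158 160 161 167 160 153 143 117  20 108 105  80  90]
 [ 77  72  13  21  18 150 157 161  42  41  41  42 163 164 135  15  16  13  88  90]
 [ 73  16  69  83  63 154  53  38  38  40  43  38  45 170 158  17  14  81  85  90]
 [ 70  19  88  90 151 158  75  57  45  31  40  46  55  82 159  15  19  77  85  87]
 [ 66  64  88  89 153 109  83  66  59  59  60  65  79  95 159  18  72  85  79  79]
 [ 82  79  88  90 150 128  95  87  77  73  78  81  94 112 157  19  80  77  84  89]
 [ 82  89  89  90 146 137 114 100  95  92  91 100 109 132 155  65  79  80  78 101]
 [ 82  82  86  88  86 149 128 113 109 110 109 116 125 144 162  75  74  75  84 105]
 [ 81  85  81  84  87 146 143 133 125 123 127 135 140 152  61  73  77  73  99 105]
 [ 83  8
[... 6532 characters left out ...]
26 116 102  87  84 123 152 157 158]
 [ 41  41  38  39  59 135 145 153 153 149 144 134 122 104  86  56  60 107 146 160]
 [ 52  63  76  60  85 138 150 151 151 149 140 129 116 102  84  57  57  54  81 132]
 [ 85 118 153 117 110 142 153 151 152 147 140 127 115  97  81  86  61  52  65  93]
 [ 87  91 118 160 148 151 154 153 149 144 134 123 111  91  71  81  91  68  82  89]
 [ 86  87  89 106 150 176 160 153 148 142 134 120 104  87  55  61  75  78  83  91]
 [ 92  88  88  85  93 128 170 166 142 133 130 120  99  85  51  58  70  70  68  72]
 [ 76  90  91  90  87  90 106 150 134 100 107 114  94  74  47  66  87  87  81  73]
 [ 71  70  86  89  91  88  88  93  81  70 101 110  92  76  69  93  95  89  69  52]]
```

```bash
cat > fit.py <<'E'
from h import *
from scipy.optimize import least_squares
c0=np.array([.620,-.171,.152]); Q=[];S=[]
for n in('top','scene'):
    d=np.load(n+'0.npy');P=cloud(n,d)
    m=(d>0)&(np.hypot(P[...,0]-c0[0],P[...,1]-c0[1])<.07)&(P[...,2]>.03)&(P[...,2]<.19)
    Q.append(P[m]);S.append(np.full(m.sum(),n=='scene'))
Q=np.vstack(Q);S=np.hstack(S)
def geo(x,q):
    a=np.array([x[2],x[3],1]);a/=np.linalg.norm(a);v=q-np.array([x[0],x[1],.155]);t=v@a
    return np.linalg.norm(v-t[:,None]*a,axis=1),t,a
x=np.array([.618,-.171,-.36,-.03])
for it,tol in enumerate([.008,.006,.005,.004,.004,.004]):
    r,t,a=geo(x,Q)
    o=(abs(r-.0245)<tol)&(t<-.006)&(t>-.05)&(r>.0225); i=(abs(r-.021)<tol)&(t<-.008)&(t>-.09)&(r<.023)&~S
    x=least_squares(lambda x:np.r_[geo(x,Q[o])[0]-.0245,geo(x,Q[i])[0]-.021],x,loss='soft_l1',f_scale=.0015).x
    print(o.sum(),i.sum(),x.round(4),'tilt',np.degrees(np.arctan(np.hypot(x[2],x[3]))).round(2),'dir',np.degrees(np.arctan2(x[3],x[2])).round(1))
r,t,a=geo(x,Q)
for s in(0,1):
    k=(S==s); print('rim t hist',np.percentile(t[k&(r<.026)&(r>.0205)&(t>-.004)&(t<.02)],[25,50,75,90,97]) )
    for lo,hi in((0,.008),(.008,.016)):
        k2=k&(r<hi)&(r>=lo);print(s,'inside t',k2.sum(),np.percentile(t[k2],[0,5,10,25,50]).round(4) if k2.sum() else'')
# per source check of residual
for nm,k in(('scene outer',o&S),('top outer',o&~S),('top in',i)):
    print(nm,k.sum(),np.median(r[k]))
print('point at z=.155',x[:2],a)
E
python3 fit.py
```

```text
247 141 [ 0.6169 -0.1696 -0.3716  0.084 ] tilt 20.86 dir 167.3
234 161 [ 0.6162 -0.1685 -0.3862  0.1339] tilt 22.23 dir 160.9
240 176 [ 0.6156 -0.1681 -0.3966  0.1472] tilt 22.93 dir 159.6
247 185 [ 0.6152 -0.1679 -0.4024  0.153 ] tilt 23.29 dir 159.2
262 185 [ 0.6147 -0.1678 -0.4076  0.1574] tilt 23.6 dir 158.9
267 191 [ 0.6142 -0.1679 -0.4124  0.158 ] tilt 23.83 dir 159.0
rim t hist [-0.00229807 -0.00078565  0.00080392  0.00210224  0.00344596]
0 inside t 0 
0 inside t 11 [-0.1209 -0.1205 -0.12   -0.1198 -0.1188]
rim t hist [-0.00341264 -0.00257476 -0.00211581 -0.00139358 -0.00111972]
1 inside t 0 
1 inside t 2 [-0.083  -0.079  -0.0751 -0.0634 -0.0438]
scene outer 165 0.023864322993687962
top outer 102 0.023378449171538116
top in 191 0.021902160291760304
point at z=.155 [ 0.61416758 -0.16787861] [-0.37727438  0.14455546  0.91475011]
```

```bash
cat >> fit.py <<'E'
print('----')
for it in range(40):
    r,t,a=geo(x,Q)
    o=(abs(r-.0245)<.004)&(t<-.004)&(t>-.05)&(r>.0225)&S; i=(abs(r-.021)<.004)&(t<-.008)&(t>-.09)&~S
    x=least_squares(lambda x:np.r_[geo(x,Q[o])[0]-.0245,geo(x,Q[i])[0]-.021],x,loss='soft_l1',f_scale=.001).x
r,t,a=geo(x,Q)
print(o.sum(),i.sum(),x,'tilt',np.degrees(np.arctan(np.hypot(x[2],x[3]))),np.median(r[o]),np.median(r[i]),np.degrees(np.arctan2(x[3],x[2])))
for s in (0,1):
    k=(S==s)&(r<.027)&(r>.019)
    print(s,np.histogram(t[k],np.arange(-.012,.012,.001))[0])
np.save('x.npy',x)
ims={}
for n in('top','scene'):
    p=np.load(n+'0p.npy')[:,:,::-1].copy()
    p=cv2.resize(p,None,fx=4,fy=4,interpolation=cv2.INTER_CUBIC)
    e1=np.cross(a,[0,1,0]);e1/=np.linalg.norm(e1);e2=np.cross(a,e1);th=np.linspace(0,2*np.pi,120)
    for rr,tt,col in((.021,0,(0,255,0)),(.0245,0,(0,0,255)),(.0245,-.05,(255,0,0))):
        pts=np.array([x[0],x[1],.155])+a*tt+rr*(np.cos(th)[:,None]*e1+np.sin(th)[:,None]*e2)
        uv=(proj(n,pts)+.5)*4-.5
        cv2.polylines(p,[np.round(uv).astype(int)],True,col,1)
    u,v=(proj(n,np.array([x[0],x[1],.155]))*4).astype(int)
    ims[n]=p[v-150:v+200,u-180:u+180]
cv2.imwrite('pics/rim.png',np.hstack([ims['top'],ims['scene']]))
E
python3 fit.py|sed -n '/----/,$p'
```

```text
----
217 297 [ 0.61394917 -0.16961617 -0.41413418  0.16102913] tilt 23.957463030477683 0.023742959263375035 0.022471568522844366 158.7522645423719
0 [ 7  4  3  4  3  6  7  8 15 23 21 21 12 13  7  5  0  0  1  1  0  0  0]
1 [14 14 16 11 17 17 11 14 18 16 12  1  1  0  0  0  0  0  0  0  0  0  0]
```

View pics/rim.png

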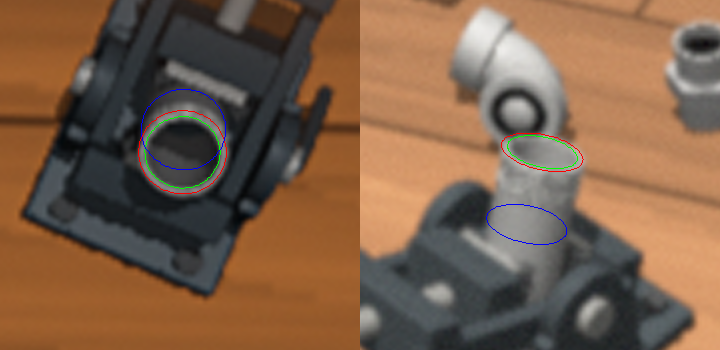

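```bash
cat > g.py <<'E'
from h import *
import sys
A=np.array([.5775,.1087,.175]); YR=np.arctan2(.2190,.0085)-np.pi/2   # rack yaw from slot line A->C
YR=-(np.pi/2-np.arctan2(.2190,.0085)); 
RX=np.array([np.cos(YR),np.sin(YR),0])
x=np.load('x.npy'); a=np.array([x[2],x[3],1]); a/=np.linalg.norm(a)
M=np.array([x[0],x[1],.155])-a*.001
G=.048 # TCP above brush origin
def eul(z,y):
    z=z/np.linalg.norm(z); y=y-z*(y@z); y/=np.linalg.norm(y)
    return R.from_matrix(np.stack([np.cross(y,z),y,z],1)).as_euler('xyz',degrees=True)
up=np.array([0,0,1.])
def tiltpos(t): return M+a*(t+G)   # t: brush origin height above mouth along axis
E
python3 - <<'E'
from g import *
from station import robot
print(M,a,np.degrees(YR),A)
for s in(1,-1):
    O=eul(-up,s*RX); print(s,O)
    for p in(A+[0,0,G],A+[0,0,.2],A-RX*.09+[0,0,G+.012],A-RX*.09+[0,0,.24]): print(np.round(robot.inverse_kinematics(p,O),1) if robot.inverse_kinematics(p,O) is not None else None)
    # same jaw sense, tilted
    for dy in(0,-22,22,60,-60,90):
        y=R.from_euler('z',dy,degrees=True).apply(s*RX); T=eul(-a,y)
        for t in(.18,.02):
            q=robot.inverse_kinematics(tiltpos(t),T);print(' ',dy,t,tiltpos(t).round(3),None if q is None else np.round(q,1))
E
```

```text
[ 0.61432763 -0.16976332  0.15408615] [-0.37845535  0.14715602  0.91384717] -2.2226931296443846 [0.5775 0.1087 0.175 ]
1 [-180.            0.           87.77730687]
[-45.6  21.9  39.8  99.8 -15.4  63.9  -3.2]
[-49.   16.1  43.9  87.3 -11.2  81.1  -6.7]
[-51.9  10.1  38.4 110.2  -7.1  62.  -12.8]
[-57.6   2.5  41.7  94.   -1.7  84.1 -18. ]
  0 0.18 [ 0.528 -0.136  0.362] [-74.4 -24.4  61.7 111.3  38.4  63.6 -24.1]
  0 0.02 [ 0.589 -0.16   0.216] [-28.   11.9  41.5 115.5  -7.2  32.   16. ]
  -22 0.18 [ 0.528 -0.136  0.362] [-73.5 -23.5  61.5 111.3  37.4  63.  -47.2]
  -22 0.02 [ 0.589 -0.16   0.216] [-25.3  11.4  38.3 115.4  -5.5  32.   -9.5]
  22 0.18 [ 0.528 -0.136  0.362] [-74.3 -24.3  61.6 111.3  38.3  63.5  -1.1]
  22 0.02 [ 0.589 -0.16   0.216] [-26.6  11.7  39.9 115.5  -6.3  32.   38.1]
  60 0.18 [ 0.528 -0.136  0.362] [-73.8 -23.8  61.6 111.3  37.7  63.1  35.8]
  60 0.02 [ 0.589 -0.16   0.216] [-28.9  12.1  42.6 115.5  -7.8  32.   75.8]
  -60 0.18 [ 0.528 -0.136  0.362] [-62.4 -15.7  57.6 111.2  27.5  57.4 -79. ]
  -60 0.02 [ 0.589 -0.16   0.216] [-29.7  12.3  43.6 115.5  -8.4 
[... 650 characters left out ...]
6   0.216] [ 56.2  15.1 -54.7 113.5  31.6  37.9 138.7]
  22 0.18 [ 0.528 -0.136  0.362] [  54.4   -5.   -44.2  109.2    1.6   50.9 -148.8]
  22 0.02 [ 0.589 -0.16   0.216] [ -50.    24.4   73.5  115.8  -37.5   37.1 -114.3]
  60 0.18 [ 0.528 -0.136  0.362] [  28.6   -4.5  -20.6  109.7    4.9   51.2 -115.8]
  60 0.02 [ 0.589 -0.16   0.216] [-50.   24.4  73.5 115.8 -37.5  37.1 -77.9]
  -60 0.18 [ 0.528 -0.136  0.362] [-69.1 -19.9  60.5 111.3  33.1  60.3  96.2]
  -60 0.02 [ 0.589 -0.16   0.216] [-28.7  12.   42.3 115.5  -7.7  32.  132.2]
  90 0.18 [ 0.528 -0.136  0.362] [ -47.3  -10.2   47.6  111.1   19.1   54.3 -100.7]
  90 0.02 [ 0.589 -0.16   0.216] [-33.8  13.3  48.6 115.6 -11.6  32.2 -73.2]
```

```bash
python3 - <<'E'
from g import *
from station import robot
p=robot.get_state()['tool_pos']; robot.line_to([p[0],p[1],.40],feed=.25)
robot.set_joints([-11,13,0,87,0,80,5])
s=robot.get_state();print(s['clock'],s['tool_pos'],s['ee_rot'])
O=eul(-up,RX)
robot.move_to(A+[0,0,.17],O)
robot.line_to(A+[0,0,G],feed=.12)
s=robot.get_state();print(s['clock'],s['tool_pos'],s['ee_rot'],s['joint_pos'].round(1),s['wrist_force'].round(2))
p,d=robot.snapshot('scene');cv2.imwrite('pics/g1.png',cv2.resize(p[120:330,260:520,::-1],None,fx=2.8,fy=2.8))
E
```

```text
3.3417 [0.5846303  0.07158108 0.36725351] [ 1.79990797e+02 -3.28567649e-02  1.06132090e+02]
4.9667 [0.57813911 0.10878537 0.22391762] [ 1.79902195e+02 -3.07591368e-02  8.77725368e+01] [-15.2  17.8   0.5  98.9  -0.2  63.2 -16.9] [ 0.08 -0.11  0.03]
```

View pics/g1.png

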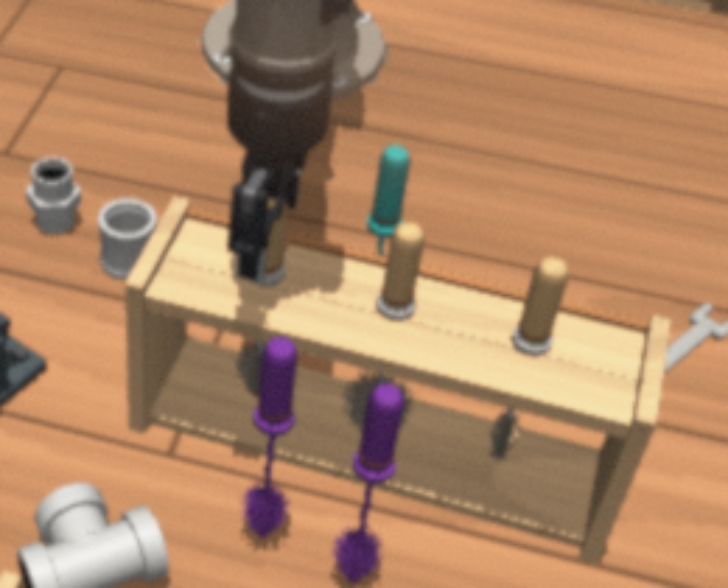

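```bash
python3 - <<'E'
from g import *
from station import robot
robot.close(); s=robot.get_state();print(s['clock'],s['tool_pos'],s['finger_gap'],s['wrist_force'].round(2))
robot.line_to(A+[0,0,G+.015],feed=.08); s=robot.get_state();print(s['clock'],s['tool_pos'],s['wrist_force'].round(2))
p,d=robot.snapshot('scene');cv2.imwrite('pics/g2.png',cv2.resize(p[120:330,260:520,::-1],None,fx=2.8,fy=2.8))
E
```

```text
5.6 [0.57722954 0.10875173 0.2232094 ] 0.02466245017141429 [-1.96  0.08  1.87]
5.9417 [0.57811064 0.10877167 0.2387698 ] [-0.29 -0.11 -1.76]
```

View pics/g2.png

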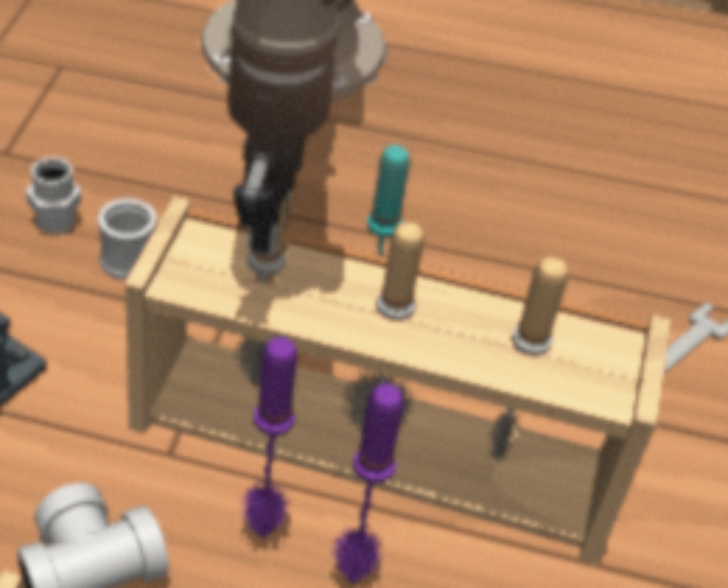

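```bash
python3 - <<'E'
from g import *
from station import robot
B=A-RX*.095
robot.line_to(B+[0,0,G+.015],feed=.12); print(robot.get_state()['clock'],robot.get_state()['wrist_force'].round(2))
robot.line_to(B+[0,0,G+.185],feed=.2)
T=eul(-a,RX)
robot.move_to(tiltpos(.20),T)
robot.sleep(.2)
s=robot.get_state();print(s['clock'],s['tool_pos']-tiltpos(.2),s['joint_pos'].round(1),s['wrist_force'].round(2),T,s['ee_rot'])
for n in('scene','top'):
    p,d=robot.snapshot(n);np.save(n+'1p.npy',p);np.save(n+'1.npy',d)
    u,v=proj(n,M+a*.06).astype(int);cv2.imwrite(f'pics/t1{n}.png',cv2.resize(p[max(v-90,0):v+90,u-100:u+100,::-1],None,fx=3.3,fy=3.3,interpolation=cv2.INTER_CUBIC))
E
```

```text
6.9333 [ 0.17  0.13 -1.22]
9.1167 [7.32633257e-04 1.56839595e-03 6.24858371e-05] [ -7.   -6.8  11.8 109.4   9.7  54.5   0.5] [ 0.26 -0.94 -1.75] [157.42590632   8.24176608  87.77730687] [157.43675694   8.24338987  87.92906051]
```

View pics/t1scene.png

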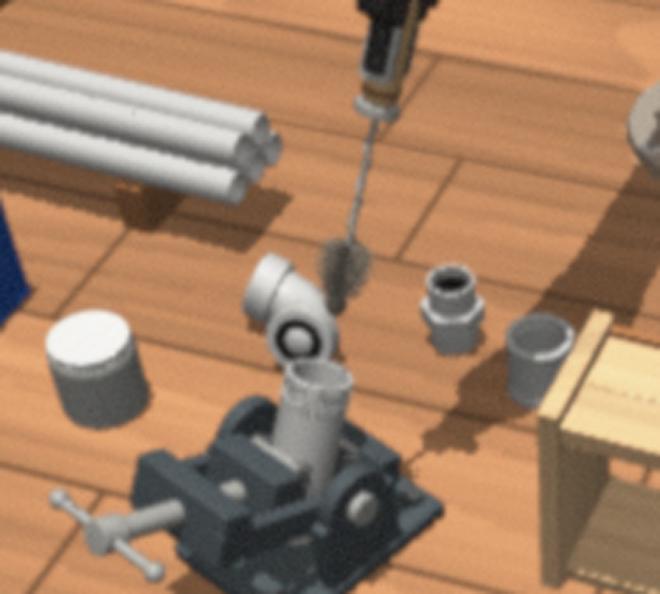

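View pics/t1top.png

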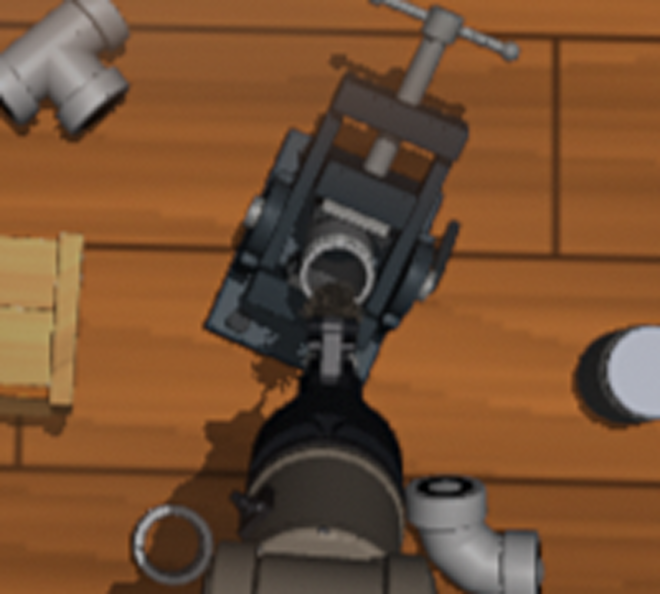

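```bash
python3 - <<'E'
from g import *
for n in('scene','top'):
    u,v=proj(n,M+a*.06).astype(int)
    q=proj(n,np.array([M+a*t for t in(.2,.105,.085,.065,.05,0,-.05)]))
    print(n,(q-[u-100,v-90])*3.3)
    p=np.load(n+'1p.npy')[v-90:v+90,u-100:u+100,::-1];p=cv2.resize(p,None,fx=4,fy=4,interpolation=cv2.INTER_CUBIC)
    for k in (q-[u-100,v-90])*4: cv2.circle(p,tuple(int(round(i)) for i in k),2,(0,255,0),-1)
    if n=='scene':s=p
    else: cv2.imwrite('pics/al.png',np.hstack([s[60:560,220:620],p[200:700,200:600]]))
E
```

```text
scene [[373.39572594 109.9621493 ]
 [345.51757896 239.3648973 ]
 [339.90965585 265.39534551]
 [334.38786253 291.02600274]
 [330.30185341 309.99214171]
 [317.01347056 371.67318737]
 [304.21373796 431.08605201]]
top [[329.87149213 365.02136261]
 [332.26076424 317.5556963 ]
 [332.7164319  308.50332868]
 [333.15742422 299.74250399]
 [333.47895915 293.35483906]
 [334.49743987 273.12153612]
 [335.44086645 254.37927117]]
```

View pics/al.png

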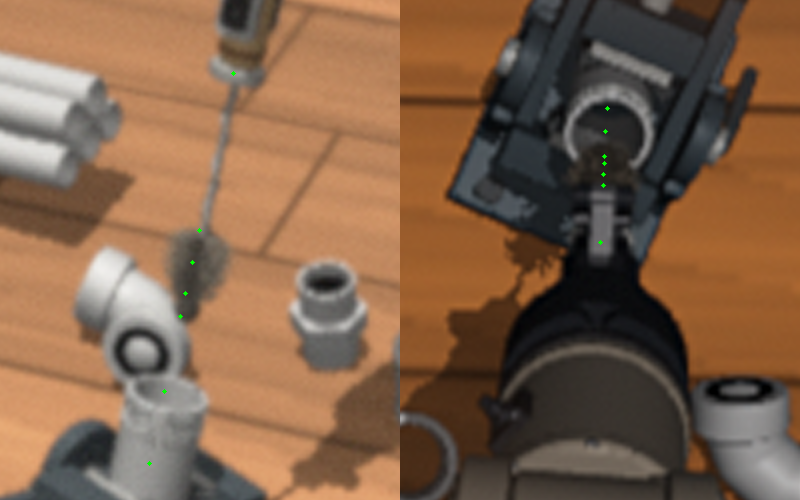

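```bash
cat >> g.py <<'E'
T=eul(-a,RX)
def rep(robot,t):
    s=robot.get_state();e=s['tool_pos']-tiltpos(t);f=s['wrist_force'];fa=f@a;l=f-fa*a
    print('%.2f t=%.1f tAct=%.1f err_lat=%s Fax=%.2f Flat=%s tq=%s'%(s['clock'],t*1e3,((s['tool_pos']-M)@a-G)*1e3,((e-a*(e@a))*1e3).round(1),fa,l.round(2),s['ft_torque'].round(2)));return fa
E
python3 - <<'E'
from g import *
from station import robot
rep(robot,.2)
robot.line_to(tiltpos(.165),T,feed=.1);robot.sleep(.15);rep(robot,.165)
for t in(.15,.14,.13,.12,.11,.1,.09,.08):
    robot.line_to(tiltpos(t),T,feed=.06);f=rep(robot,t)
    if f>15: print('stop');break
robot.sleep(.2);rep(robot,t)
p,d=robot.snapshot('scene');u,v=proj('scene',M+a*.06).astype(int);cv2.imwrite('pics/i1.png',cv2.resize(p[v-90:v+90,u-100:u+100,::-1],None,fx=3.3,fy=3.3,interpolation=cv2.INTER_CUBIC))
E
```

```text
9.22 t=200.0 tAct=200.0 err_lat=[0.5 1.  0. ] Fax=-1.93 Flat=[-0.35 -0.04 -0.14] tq=[ 0.23  0.57 -0.01]
9.87 t=165.0 tAct=165.8 err_lat=[ 0.6 -0.1  0.3] Fax=-1.51 Flat=[ 0.08  0.45 -0.04] tq=[0.19 0.55 0.01]
10.27 t=150.0 tAct=149.4 err_lat=[-0.5  0.1 -0.2] Fax=-0.70 Flat=[-0.99 -0.21 -0.38] tq=[0.23 0.53 0.02]
10.58 t=140.0 tAct=139.4 err_lat=[-0.4  0.1 -0.2] Fax=-1.21 Flat=[0.35 0.33 0.09] tq=[ 0.25  0.55 -0.02]
10.90 t=130.0 tAct=129.4 err_lat=[-0.5  0.1 -0.2] Fax=-1.81 Flat=[-0.56 -0.41 -0.17] tq=[0.25 0.55 0.04]
11.22 t=120.0 tAct=119.4 err_lat=[-0.5  0.1 -0.2] Fax=-1.63 Flat=[-0.6   1.18 -0.44] tq=[ 0.3   0.67 -0.04]
11.53 t=110.0 tAct=109.0 err_lat=[-0.6  0.1 -0.3] Fax=-4.35 Flat=[-0.41  0.83 -0.31] tq=[ 0.25  0.6  -0.03]
11.85 t=100.0 tAct=99.3 err_lat=[-0.3  0.1 -0.2] Fax=-4.41 Flat=[-0.44 -0.2  -0.15] tq=[ 0.28  0.58 -0.01]
12.17 t=90.0 tAct=89.3 err_lat=[-0.4  0.1 -0.2] Fax=-4.37 Flat=[-0.62 -0.54 -0.17] tq=[0.26 0.53 0.02]
12.48 t=80.0 tAct=79.3 err_lat=[-0.4  0.  -0.2] Fax=-3.47 Flat=[-0.24 -0.42 -0.03] tq=[0.24 0.51 0.01]
12.68 t=80.0 tAct=79.7 err_lat=[-0.5  0.  -0.2] Fax=-4.06 Flat=[-0.81  0.06 -0.34] tq=[0.32 0.71 0.01]
```

View pics/i1.png

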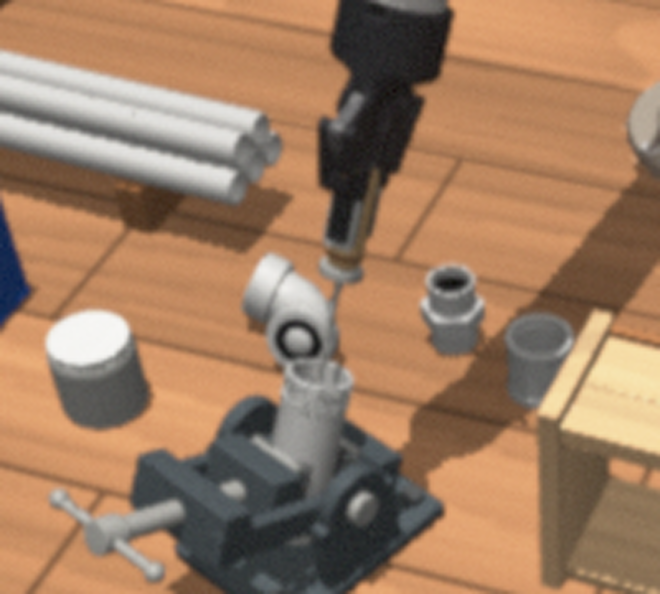

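```bash
python3 - <<'E'
from g import *
from station import robot
robot.line_to(tiltpos(.062),T,feed=.05);robot.sleep(.3);rep(robot,.062);robot.sleep(.2);rep(robot,.062)
t=.062;n=0
while t>.0205:
    t-=.0025
    robot.line_to(tiltpos(t),T,feed=.02);robot.sleep(.3);f=rep(robot,t)
    if f>1.2: print('contact');break
E
```

```text
13.54 t=62.0 tAct=61.8 err_lat=[-0.4 -0.  -0.2] Fax=-3.88 Flat=[-1.99  0.04 -0.83] tq=[ 0.29  0.87 -0.05]
13.74 t=62.0 tAct=61.9 err_lat=[-0.4  0.  -0.2] Fax=-4.21 Flat=[-1.45  0.53 -0.69] tq=[ 0.27  0.94 -0.02]
14.32 t=59.5 tAct=59.8 err_lat=[ 0.5 -0.   0.2] Fax=0.61 Flat=[-0.64  0.49 -0.34] tq=[0.26 0.77 0.02]
14.89 t=57.0 tAct=56.9 err_lat=[0.1 0.  0.1] Fax=-1.75 Flat=[-0.51 -0.13 -0.19] tq=[0.25 0.45 0.03]
15.47 t=54.5 tAct=54.4 err_lat=[-0.1  0.  -0. ] Fax=-3.01 Flat=[-0.41  0.06 -0.18] tq=[0.2  0.58 0.03]
16.04 t=52.0 tAct=51.9 err_lat=[-0.1 -0.  -0. ] Fax=-2.12 Flat=[-1.14  0.67 -0.58] tq=[ 0.27  0.63 -0.04]
16.62 t=49.5 tAct=49.4 err_lat=[-0.  0. -0.] Fax=-1.99 Flat=[-0.65  0.44 -0.34] tq=[0.24 0.6  0.05]
17.19 t=47.0 tAct=46.9 err_lat=[-0.  0. -0.] Fax=-1.75 Flat=[-1.03  0.54 -0.51] tq=[ 0.19  0.61 -0.02]
17.77 t=44.5 tAct=44.4 err_lat=[-0.  0. -0.] Fax=-2.43 Flat=[-1.67  0.29 -0.74] tq=[ 0.19  0.53 -0.03]
18.34 t=42.0 tAct=41.9 err_lat=[-0.1 -0.  -0. ] Fax=-0.82 Flat=[-1.19  1.08 -0.67] tq=[0.21 0.66 0.03]
18.92 t=39.5 tAct=39.4 err_lat=[-0.  0. -0.] Fax=-1.80 Flat=[-0.97  0.36 -0.46] tq=[ 0.26  0.62 -0.02]
19.49 t=37.0 tAct=36.9 err_lat=[-0.  0. -0.] Fax=-1.78 Flat=[-0.02  0.19 -0.04] tq=[0.19 0.63 0.03]
20.07 t=34.5 tAct=34.4 err_lat=[-0.1  0.  -0. ] Fax=-1.86 Flat=[-0.63  0.55 -0.35] tq=[ 0.25  0.62 -0.03]
20.64 t=32.0 tAct=32.0 err_lat=[ 0. -0.  0.] Fax=-0.67 Flat=[-0.45  0.48 -0.26] tq=[ 0.24  0.6  -0.  ]
21.22 t=29.5 tAct=29.6 err_lat=[0.1 0.  0. ] Fax=1.91 Flat=[-0.77 -0.06 -0.31] tq=[0.22 0.7  0.04]
contact
```

```bash
python3 - <<'E'
from g import *
from station import robot
robot.sleep(.2);rep(robot,.0295)
robot.line_to(tiltpos(.027),T,feed=.02);robot.sleep(.3);rep(robot,.027);robot.sleep(.3);rep(robot,.027)
E
```

```text
21.42 t=29.5 tAct=29.5 err_lat=[ 0.1 -0.   0. ] Fax=1.18 Flat=[-0.81  1.08 -0.51] tq=[ 0.22  0.71 -0.08]
21.99 t=27.0 tAct=27.0 err_lat=[ 0.1 -0.   0. ] Fax=3.29 Flat=[-0.04  0.47 -0.09] tq=[ 0.25  0.76 -0.03]
22.29 t=27.0 tAct=27.0 err_lat=[0.1 0.  0. ] Fax=3.97 Flat=[-1.29  1.27 -0.74] tq=[0.19 0.7  0.02]
```

```bash
python3 - <<'E'
from g import *
from station import robot
robot.line_to(tiltpos(.099),T,feed=.06);robot.sleep(.3);rep(robot,.099)
n='scene';p,d=robot.snapshot(n)
q=proj(n,np.array([M+a*t for t in(.099,.004,0)]));u,v=q[0].astype(int)
c=cv2.resize(p[v-30:v+110,u-80:u+80,::-1],None,fx=4,fy=4,interpolation=cv2.INTER_CUBIC)
for k in (q-[u-80,v-30]): cv2.circle(c,tuple(int(round(i*4)) for i in k),2,(0,255,0),-1)
cv2.imwrite('pics/up1.png',c)
E
```

```text
23.94 t=99.0 tAct=99.2 err_lat=[ 0.3 -0.   0.1] Fax=1.80 Flat=[-1.46  0.72 -0.72] tq=[ 0.36  0.92 -0.07]
```

View pics/up1.png

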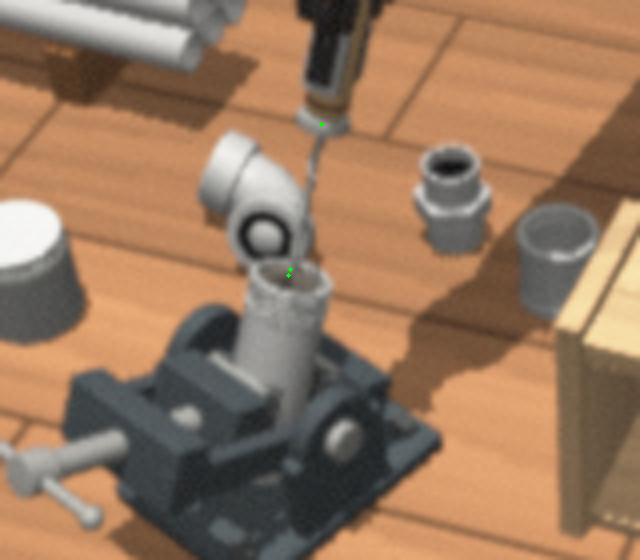

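```bash
python3 - <<'E'
from g import *
from station import robot
rep(robot,.099)
for n in('scene','top'):
    p,d=robot.snapshot(n);P=cloud(n,d);v=P-M;t=v@a;r=np.linalg.norm(v-t[...,None]*a,axis=-1)
    for lo,hi in((0,.006),(.006,.010),(.010,.014),(.014,.018)):
        m=(d>0)&(r>=lo)&(r<hi)&(t>-.05)&(t<.03)
        print(n,lo,m.sum(),np.sort(t[m]*1e3).round(0)[::max(1,m.sum()//15)] if m.sum() else '')
    q=proj(n,M);u,w=q.astype(int);c=cv2.resize(p[w-22:w+18,u-25:u+25,::-1],None,fx=12,fy=12,interpolation=cv2.INTER_NEAREST);cv2.imwrite(f'pics/m_{n}.png',c)
E
```

```text
23.99 t=99.0 tAct=99.1 err_lat=[ 0.3 -0.   0.1] Fax=1.91 Flat=[-1.41  0.33 -0.64] tq=[ 0.4   0.93 -0.04]
scene 0 36 [-8. -4. -2. -0.  1.  2.  3.  5.  6.  8. 12. 13. 15. 18. 20. 22. 24. 28.]
scene 0.006 24 [-7. -7. -6. -6. -4. -4. -4. -4. -3. -0.  0.  1.  1.  1.  1.  1.  1.  1.
  2.  2.  2.  3.  3.  3.]
scene 0.01 21 [-9. -6. -3. -3. -3. -3. -2. -2. -1. -1. -0. -0.  0.  0.  1.  1.  2.  2.
  2.  3.  3.]
scene 0.014 18 [-46. -44. -33. -31. -19. -11.  -7.  -7.  -5.  -4.  -3.  -3.  -3.  -2.
  -2.   0.   0.   1.]
top 0 0 
top 0.006 3 [-15.  -0.   0.]
top 0.01 21 [-33. -12. -12. -10.  -7.  -6.  -6.  -5.  -3.  -3.  -2.  -2.  -2.   1.
   1.   1.   4.   4.   5.   5.   6.]
top 0.014 38 [-25. -17. -14. -12. -10.  -9.  -9.  -6.  -5.  -5.  -5.  -4.  -3.  -2.
  -1.  -1.   1.   2.   6.]
```

View pics/m_scene.png

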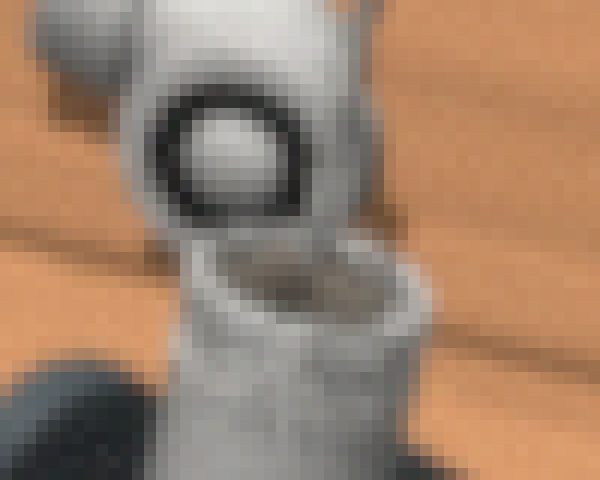

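```bash
python3 - <<'E'
from g import *
from station import robot
robot.line_to(tiltpos(.103),T,feed=.06);robot.sleep(.25);rep(robot,.103)
robot.line_to(tiltpos(.040),T,feed=.06);rep(robot,.04)
robot.line_to(tiltpos(.0295),T,feed=.02);robot.sleep(.25);f=rep(robot,.0295)
robot.line_to(tiltpos(.0265),T,feed=.02);robot.sleep(.4);f=rep(robot,.0265)
if f>2:
    robot.line_to(tiltpos(.103),T,feed=.06);robot.sleep(.25);rep(robot,.103)
    p,d=robot.snapshot('scene');v=cloud('scene',d)-M;t=v@a;r=np.linalg.norm(v-t[...,None]*a,axis=-1)
    m=(d>0)&(r>=.006)&(r<.018)&(t>-.05)&(t<.03);print(np.percentile(t[m]*1e3,[10,25,50,75,90]).round(1))
E
```

```text
24.59 t=103.0 tAct=102.9 err_lat=[-0.3  0.  -0.1] Fax=0.41 Flat=[-1.41  0.37 -0.65] tq=[ 0.36  1.22 -0.1 ]
25.79 t=40.0 tAct=39.6 err_lat=[-0.5  0.1 -0.2] Fax=-5.75 Flat=[-1.04  0.24 -0.47] tq=[ 0.22  0.72 -0.06]
26.72 t=29.5 tAct=29.6 err_lat=[ 0.3 -0.   0.1] Fax=0.56 Flat=[ 0.08  0.26 -0.01] tq=[ 0.23  0.54 -0.04]
27.42 t=26.5 tAct=26.6 err_lat=[ 0.2 -0.   0.1] Fax=3.85 Flat=[-0.35  1.79 -0.43] tq=[ 0.21  0.54 -0.  ]
29.09 t=103.0 tAct=103.2 err_lat=[ 0.3 -0.   0.1] Fax=1.56 Flat=[-1.56  1.37 -0.87] tq=[0.31 0.98 0.02]
[-9.9 -3.2  0.6  4.   5.7]
```

Third push.

```bash
python3 - <<'E'
from g import *
from station import robot
robot.line_to(tiltpos(.040),T,feed=.06);rep(robot,.04)
robot.line_to(tiltpos(.0295),T,feed=.02);robot.sleep(.25);f=rep(robot,.0295)
robot.line_to(tiltpos(.0265),T,feed=.02);robot.sleep(.4);f=rep(robot,.0265)
robot.sleep(.2);rep(robot,.0265)
E
```

```text
30.34 t=40.0 tAct=39.6 err_lat=[-0.6  0.1 -0.2] Fax=-3.96 Flat=[-1.41  0.12 -0.6 ] tq=[ 0.23  0.73 -0.04]
31.27 t=29.5 tAct=29.6 err_lat=[ 0.3 -0.   0.1] Fax=1.68 Flat=[-1.1  -0.95 -0.3 ] tq=[0.2  0.55 0.  ]
31.97 t=26.5 tAct=26.6 err_lat=[ 0.3 -0.   0.1] Fax=4.62 Flat=[-1.02  0.5  -0.5 ] tq=[ 0.21  0.49 -0.01]
32.17 t=26.5 tAct=26.6 err_lat=[ 0.2 -0.   0.1] Fax=3.57 Flat=[0.73 0.1  0.29] tq=[ 0.19  0.45 -0.01]
```

```bash
python3 - <<'E'
from g import *
from station import robot
robot.line_to(tiltpos(.21),T,feed=.12);rep(robot,.21)
O=eul(-up,RX);B=A-RX*.095
robot.move_to(B+[0,0,G+.185],O)
robot.line_to(B+[0,0,G+.015],feed=.15);robot.sleep(.3)
s=robot.get_state();print(s['clock'],s['tool_pos']-B-[0,0,G],s['wrist_force'].round(2),s['ee_rot'])
for n in('scene','top'):
    p,d=robot.snapshot(n)
    q=proj(n,np.array([B+[0,0,.015+k] for k in(0,.008,-.095,-.15)]+[A]));u,v=q[0].astype(int)
    c=cv2.resize(p[v-50:v+80,u-80:u+80,::-1],None,fx=4,fy=4,interpolation=cv2.INTER_CUBIC)
    for k in (q-[u-80,v-50]): cv2.circle(c,tuple(int(round(i*4)) for i in k),2,(0,255,0),-1)
    cv2.imwrite(f'pics/r_{n}.png',c)
E
```

```text
33.84 t=210.0 tAct=209.2 err_lat=[-0.5  0.1 -0.2] Fax=-1.36 Flat=[-0.27  0.11 -0.13] tq=[0.28 0.56 0.01]
36.4 [2.42985305e-04 8.86836063e-05 1.54481989e-02] [-0.74 -0.   -1.16] [ 1.79949250e+02 -1.58444360e-02  8.77802078e+01]
```

View pics/r_scene.png

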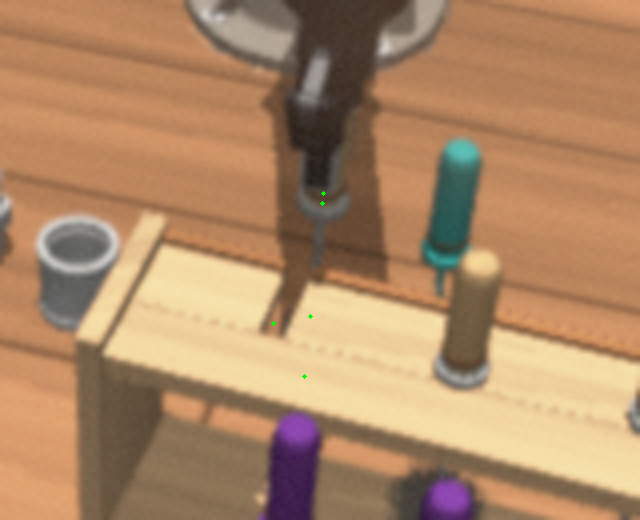

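View pics/r_top.png

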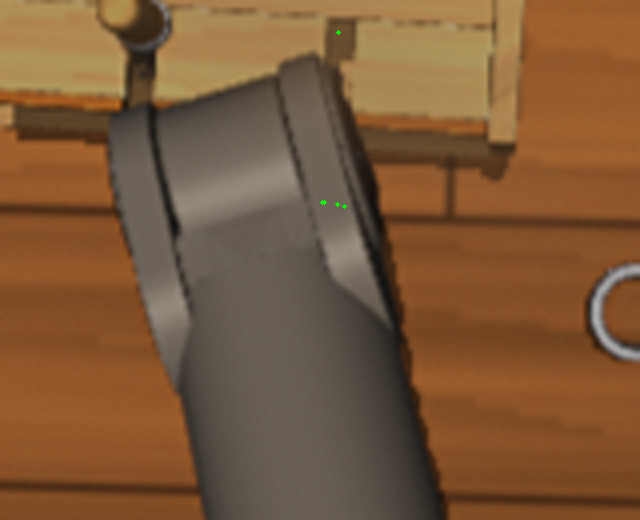

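```bash
python3 - <<'E'
from g import *
from station import robot
L=np.array([0,0,1.])
for k in(.06,.03,0):
    robot.line_to(A-RX*k+L*(G+.015),feed=.1); s=robot.get_state();print(k,s['clock'],s['wrist_force'].round(2))
robot.line_to(A+L*(G+.003),feed=.05);robot.sleep(.15)
for z in(.002,.001,0,-.001):
    robot.line_to(A+L*(G+z),feed=.03);robot.sleep(.15);s=robot.get_state();print(z,s['tool_pos'],s['wrist_force'].round(2))
    if s['wrist_force'][2]>1: break
p,d=robot.snapshot('scene');cv2.imwrite('pics/p1.png',cv2.resize(p[150:300,290:470,::-1],None,fx=3.8,fy=3.8,interpolation=cv2.INTER_CUBIC))
E
```

```text
0.06 37.0 [ 0.12  0.13 -2.11]
0.03 37.45 [-1.7  -0.43 -2.23]
0 37.9 [-0.68 -0.58 -2.15]
0.002 [0.57754583 0.10870385 0.22504049] [-0.19  0.24 -1.46]
0.001 [0.5775011  0.10871671 0.22400546] [ 0.25 -0.2  -2.05]
0 [0.57769626 0.10873142 0.22323981] [-0.19 -0.96  0.06]
-0.001 [0.57768295 0.10873896 0.2231749 ] [-1.55 -0.12  5.18]
```

View pics/p1.png

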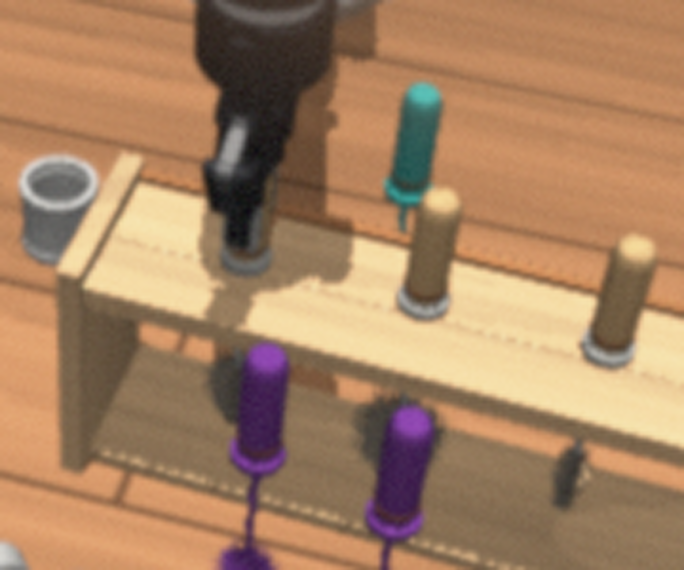

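Seated on the board in its slot. Release and retreat.

```bash
python3 - <<'E'
from g import *
from station import robot
robot.line_to(A+[0,0,G],feed=.03)
robot.release();robot.sleep(.2)
robot.line_to(A+[0,0,.22],feed=.1)
robot.set_joints([-50,0,0,87,0,80,5]);robot.sleep(.3)
s=robot.get_state();print(s['clock'],s['tool_pos'],s['wrist_force'].round(2),s['finger_gap'])
for n in('scene','top'):
    p,d=robot.snapshot(n);cv2.imwrite(f'pics/f_{n}.png',p[:,:,::-1]);P=cloud(n,d)
    P0=cloud(n,np.load(n+'0.npy'))
    for nm,Q in(('before',P0),('after',P)):
      for c in((.5775,.1087),(.582,.218),(.586,.3277)):
        m=(np.hypot(Q[...,0]-c[0],Q[...,1]-c[1])<.04)&(Q[...,2]>.2)&(Q[...,2]<.29);q=Q[m];t=q[q[:,2]>q[:,2].max()-.006];lo=q[q[:,2]<.225]
        print(n,nm,t.mean(0).round(4),lo.mean(0).round(4))
E
```

```text
44.6667 [0.38520726 0.39122947 0.496191  ] [-0.13 -0.07  0.13] 0.08543397293922948
scene before [0.5783 0.1088 0.2579] [0.585  0.1097 0.213 ]
scene before [0.5826 0.2182 0.2578] [0.5898 0.2187 0.2121]
scene before [0.5863 0.328  0.258 ] [0.5943 0.3276 0.2129]
scene after [0.58   0.1086 0.2582] [0.5873 0.1103 0.2127]
scene after [0.5829 0.2182 0.2578] [0.5899 0.2188 0.2133]
scene after [0.5867 0.3278 0.258 ] [0.5939 0.3278 0.2125]
top before [0.5765 0.1084 0.2624] [0.5703 0.1002 0.2114]
top before [0.581  0.2183 0.2618] [0.5757 0.2093 0.2132]
top before [0.5854 0.3272 0.2616] [0.5835 0.3189 0.2121]
top after [0.5784 0.1074 0.2621] [0.5709 0.1015 0.2093]
top after [0.5819 0.2175 0.2624] [0.5757 0.2095 0.2122]
top after [0.5854 0.3265 0.2621] [0.5827 0.319  0.2117]
```

View pics/f_scene.png

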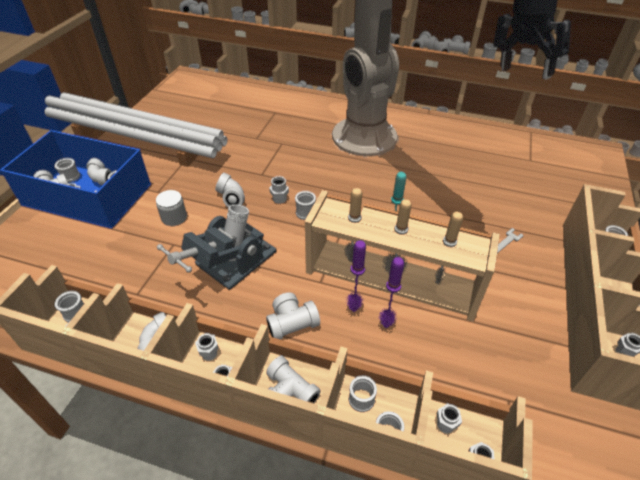

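View pics/f_top.png

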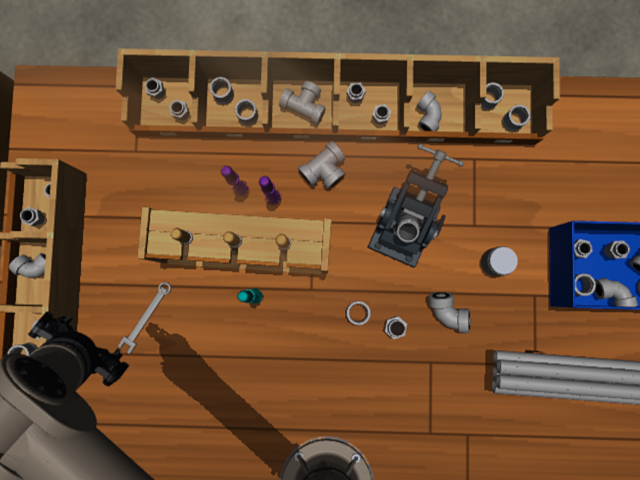

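```bash
python3 -c "
from station import robot
print(robot.finish_job(),robot.get_state()['clock'])"
```

```text
the job is handed in; nothing more can be done
the job is handed in; nothing more can be done
```

I scrubbed the stub with the middle-sized brush, hung it back in its slot on the rack and handed the job in. The last clock reading before that was about 44.7 s, against the 72 s limit.

- **Choice of brush:** it hung in the rack's −y slot, at about (356, 203) in the scene picture. Its head measured about 40 mm or more across, partly hidden. The centre brush (403, 215) measured about 62 mm, so it was the wide one. The one at (454, 228) measured about 22 mm, so it was the thin one. I left the two purple and the turquoise look-alikes alone.
- **Scrubbing:** I felt the plug about 117 mm below the mouth. On each of the three pushes the axial force rose by roughly 5 to 6 N over the free-hanging value, with a stiffness of about 0.9 N per mm, and I held contact for at least 0.4 s. Between pushes I drew the brush up to about 8 mm above level with the mouth by the arm's position.
- **Last checks:** the brush hangs upright with its collar on the board, its top within about 2 mm of where it started. The other brushes agree to about 1 mm, and the fittings, tin and wrench look unmoved in both pictures. The gripper is open and clear of everything.
- **Disagreements:** at the first draw-up (4 mm above level by arm position) the depth readings inside the mouth scattered by several millimetres either side of level. I raised the brush another 4 mm as a margin. The two cameras differed by 1 to 2 mm on the mouth centre, and the brush still went in without trouble.

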